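# Make up two pen repair kits

### The job

Make up the two repair kits: the mottled brown pen and the horn-handled loupe go in the blue tray, the black pen and the brass wedge in the red tray. Lay each pen centred along its tray's white felt strip, and the loupe (its handle along the tray's length) or the wedge flat in the middle of the cork pad. Leave the dividers, the ink jar and the tin where they are.

Things in the scene. Friction and masses are not known exactly. Their poses are not given: they have to be found in the camera images.
- pen_brown_center (a point): mottled brown hard rubber pen with brass clip and band, lying on the bench, 130 mm long along its x (cap with clip towards +x), 13 mm thick, does not roll; 24 g or so. Point: its centre, half-way up (6.5 mm above what it lies on); z up.
- pen_black_center (a point): plain black pen with steel clip and band, otherwise the same size: 130 mm along its x, 13 mm thick. Point: its centre, half-way up (6.5 mm); z up.
- loupe_grip (a point): round loupe with a brown horn handle, lying flat, 11 mm thick. Point: on the 13 mm wide handle, half-way up (5.5 mm), the place to grip it; the 40 mm diameter dark-rimmed lens is centred 38 mm from it along +x, the handle runs to 50 mm along -x. Handle axis is x, z up.
- wedge_center (a point): flat brass feed wedge, 46 mm long along its x (thin end towards +x), 18 mm wide (y), 10 mm high at the thick end. Point: middle of its length and width, 5 mm up; the full-height block runs from x = -23 to +5 mm.
- tray_blue: a blue rectangular tray fixed to the bench, 190 mm long (its x) by 160 mm wide (its y), floor 4 mm thick, rim 4 mm thick and 9 mm high. Origin: centre of the underside, on the bench. Its white felt strip (150 x 40 mm, running along x) is centred at y = +35 mm; its cork pad (110 x 50 mm, long side along x) is centred at y = -35 mm. Both are flat: surface 4 mm above the bench.
- tray_red: a red rectangular tray fixed to the bench, 190 mm long (its x) by 160 mm wide (its y), floor 4 mm thick, rim 4 mm thick and 9 mm high. Origin: centre of the underside, on the bench. Its white felt strip (150 x 40 mm, running along x) is centred at y = +35 mm; its cork pad (110 x 50 mm, long side along x) is centred at y = -35 mm. Both are flat: surface 4 mm above the bench.
- dividers_center (a point): steel dividers lying flat with legs a little open, about 145 mm long along x, 30 mm wide, 9 mm high; point: about its middle. To be left alone.
- bottle_center (a point): small dark blue ink jar with black cap, 42 mm diameter, 55 mm high; point: its centre, half-way up. To be left alone.
- tin_center (a point): low round aluminium tin, 48 mm diameter, 22 mm high; point: its centre, half-way up. To be left alone.

How it is judged:
By the outcome, as a careful person would: the job done as asked, in the order asked, and still so for the second after the job is handed in, with the robot touching nothing.
It also fails if it takes over 99 s, if anything falls off the work surface, if the arm or the gripper's body presses on something with over 40 N, if the wrist force passes 120 N, or if a joint passes its speed limit or range.

### The arm

A 6-joint arm with a two-finger parallel gripper is mounted at the origin on the work surface. World frame = base frame: x ahead of the robot, y to its left, z up, the work surface at z = 0. Lengths are in m, angles in rad, forces in N, time in s.
With the tool pointing down it reaches from about 0.35 to 0.975 m from the base axis. Payload 4.9 kg.
Tool frame: the origin (TCP) lies at the very end of the fingers, on their centre line; the grasp point (between the pads) lies 19 mm behind it; z points along the fingers, y is the line along which they close (so a half turn about z gives the same grasp; the last joint's range is limited). The gripper opens to 85 mm and grips with 20 to 120 N. Pads are 22 mm wide; open, the fingers measure 114 mm over their backs; the gripper's body (76 mm by 85 mm) begins 54 mm behind the grasp point. The pads swing forward as they close: fully open they stand 13 mm farther back than shut.
Start: joints at [-1.333, 0.053, 1.613, -0, 1.476, -0.119], TCP at [0.218, -0.586, 0.231] pointing down, gripper open.
Joint ranges: [-3.01, 3.01], [-1.01, 2.22], [0.06, 2.58], [-1.02, 4.17], [0.09, 2.62], [-3.14, 3.14]. Speed limits (rad/s): [2.57, 2.57, 3.14, 3.14, 3.14, 3.14].

### API

Orientations are given as a rotation vector (axis times angle).
In Python, from station import * gives the robot as it stands.
- The arm moves only by the shell command python3 -m crank 'ROWS' [OPENING] [FORCE]. ROWS is JSON, a list of rows, each an object with "offset": the shift along the tool's x, y, z in m, a list of three; "twist": the turn, a rotation vector about the tool's x, y, z in degrees, a list of three. In form: [{"offset": [x, y, z], "twist": [rx, ry, rz]}, ...]. A call has 1 to 20 rows; each row is the pose to reach, as a shift and turn from the pose commanded when the call began, along the tool's axes at that moment; what a row does not reach only later rows make up. A row lasts 1/8 s, in which the tool goes at most 62.5 mm and 10.7 degrees, less where a joint would pass 70% of its speed; a pose out of reach is approached as far as the arm can. A call with a gripper value outside its range is refused whole. OPENING is the opening, from 0 (shut) to 1 (fully open), set as the call begins (- or left out, the last holds). The fingers move at their own pace and stop on an object; FORCE is the grip in N (left out, the last holds). Time passes only in rows, so rows that repeat a pose let the fingers close. It gives the time, the measured TCP pose, the force, the opening and the grip force at its end, in the units of the state.
- get_obs(): the state, without advancing time (a new reading comes with each control period).
- get_image(name): name is "side" or "top" or "wrist"; returns the picture (400x640x3 uint8, red, green, blue); there is no depth.
- get_calibration(name): a dict with "intrinsics" (3x3 intrinsics, pixels), "world_from_camera" (4x4, takes a point from camera to world coordinates); the wrist camera has in their place "tool_from_camera" (4x4, takes a point from camera to tool coordinates, whose origin is the TCP and whose axes are the flange's). Camera axes: x right, y up, looking along -z (the intrinsics and any distortion apply to the point x, -y, -z); pixel columns grow to the right and rows downward; lengths in m; the calibration is good to about 2 mm. The wrist camera is an equidistant fisheye: a pixel r from the principal point sees the ray r / f radians off the axis. A picture is of the moment at which its call begins: read the wrist's pose just before it. get_calibration takes no time and is no camera call.
- finish_job(): hands the job in; it is judged then, once.
Trained networks look in the newest picture that a camera, given by its name, has taken for a name from the list of things; names that differ only in an ending like _2 or _b are one class to them, and where a whole thing is asked for, a point or a joint stands for the part that bears it (a point fixed in the world has none). Each returns a list of dicts, best first, with "confidence" (0 to 1); they miss things now and then, are a little off and sometimes report something else, mostly with a low value. They report only what shows in the picture. A call takes as long as a camera call.
- cut_out(query, camera): "region" (400x640 bool, what is visible of it) and "rect" ([centre column, centre row, width, height] in pixels, round what is visible of it).
The state is a dict: "t": time; "q": joint angles; "dq": joint speeds; "effort": joint torques, N m; "tool_pos": TCP position; "tool_rot": TCP orientation; "contact_force": force on the tool from outside, world axes, zero at the start; "wrist_torque": the same for the moment, N m; "opening": finger opening in m; "grip_force": force on a finger pad.
Only numpy, scipy, OpenCV 4.12 (cv2) and the standard library are available. Lean on these libraries where they do the work, as an engineer would, in place of code of your own. Each camera call takes 0.05 s, during which the arm holds its last target. There are 200 camera calls.

## Working session

There is one attempt and no reset: what is moved stays moved. The work goes in short steps, Python scripts to look and compute and a shell command to move; the robot and the scene stay as the last step left them, time stands still between calls to the robot, and variables do not carry over. Pictures are saved under pics/ and viewed, at most 14 in all, crops included, and the job is handed in when it is done.

```bash
mkdir -p pics; ls; python3 - <<'E'
from station import *
import cv2,numpy as np
o=get_obs();print({k:np.round(v,3).tolist() for k,v in o.items()})
for c in ["top","side","wrist"]:
    im=get_image(c);cv2.imwrite(f"pics/{c}0.png",im[:,:,::-1])
    print(c,{k:np.round(v,4).tolist() for k,v in get_calibration(c).items()})
E
```

```text
pics
{'t': 0.0, 'q': [-1.333, 0.053, 1.614, 0.0, 1.476, -0.119], 'dq': [-0.002, -0.0, 0.001, 0.0, 0.002, 0.003], 'effort': [-0.004, -39.369, -37.018, -0.0, 0.007, -0.0], 'tool_pos': [0.218, -0.585, 0.23], 'tool_rot': [-3.09, -0.557, 0.0], 'contact_force': [0.382, 0.08, 0.146], 'wrist_torque': [-0.012, 0.039, -0.01], 'grip_force': 0.0, 'opening': 0.085}
top {'intrinsics': [[463.2179, 0.0, 314.8659], [0.0, 463.2179, 197.0609], [0.0, 0.0, 1.0]], 'world_from_camera': [[-0.0278, 0.9972, -0.0697, 0.5303], [-0.9996, -0.0281, -0.0026, -0.0152], [-0.0045, 0.0696, 0.9976, 1.0781], [0.0, 0.0, 0.0, 1.0]]}
side {'intrinsics': [[422.5423, 0.0, 318.0973], [0.0, 422.5423, 210.5239], [0.0, 0.0, 1.0]], 'world_from_camera': [[-0.9487, 0.1957, -0.2484, 0.3252], [-0.3156, -0.5383, 0.7814, 0.767], [0.0193, 0.8197, 0.5724, 0.6094], [0.0, 0.0, 0.0, 1.0]]}
wrist {'intrinsics': [[309.7069, 0.0, 320.8944], [0.0, 309.7069, 197.7484], [0.0, 0.0, 1.0]], 'tool_from_camera': [[-0.001, 0.9607, 0.2777, 0.0711], [1.0, 0.0011, -0.0002, -0.0003], [-0.0005, 0.2777, -0.9607, -0.1422], [0.0, 0.0, 0.0, 1.0]]}
```

View pics/top0.png

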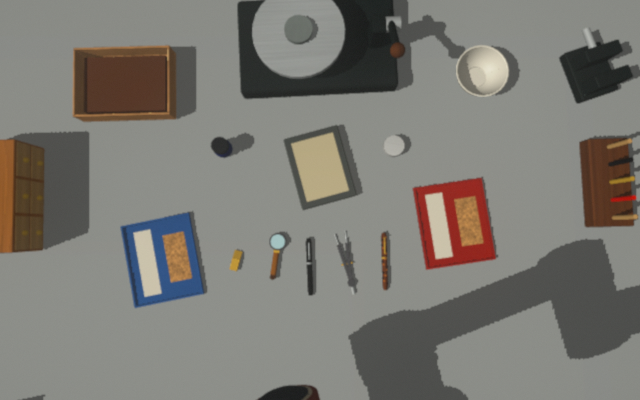

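```bash
cat > h.py <<'E'
from station import *
import cv2,numpy as np
from scipy.spatial.transform import Rotation as R
def rays(c,px,obs=None):
    """pixels -> world origin, directions"""
    k=get_calibration(c);K=k["intrinsics"];p=np.atleast_2d(px).astype(float)
    u=(p-[K[0][2],K[1][2]])/K[0][0]
    if c=="wrist":
        th=np.linalg.norm(u,axis=1)+1e-12
        d=np.c_[u[:,0]/th*np.sin(th),-u[:,1]/th*np.sin(th),-np.cos(th)]
        T=np.eye(4);T[:3,:3]=R.from_rotvec(obs["tool_rot"]).as_matrix();T[:3,3]=obs["tool_pos"]
        T=T@np.array(k["tool_from_camera"])
    else:
        d=np.c_[u[:,0],-u[:,1],-np.ones(len(u))];T=np.array(k["world_from_camera"])
    return T[:3,3],d@T[:3,:3].T
def onplane(c,px,z,obs=None):
    o,d=rays(c,px,obs);return (o+d*((z-o[2])/d[:,2])[:,None])[:,:2]
def box(region,c,z,obs=None):
    """min-area rectangle in the world plane z: centre, long, short (mm), angle of long side (deg, -90..90)"""
    v,u=np.nonzero(region);w=onplane(c,np.c_[u,v],z,obs)*1000
    (cx,cy),(a,b),an=cv2.minAreaRect(w.astype(np.float32))
    if b>a:a,b,an=b,a,an+90
    return np.round([cx,cy,a,b,(an+90)%180-90],1),w
def go(x,y,z,yaw):
    """offset/twist for tool pose with tool x at yaw deg, pointing down (mm)"""
    o=get_obs();A=R.from_rotvec(o["tool_rot"])
    yr=np.radians(yaw);c,s=np.cos(yr),np.sin(yr)
    B=R.from_matrix(np.array([[c,s,0],[s,-c,0],[0,0,-1]]))
    return np.round(A.inv().apply(np.array([x,y,z])/1000-o["tool_pos"]),4),np.round((A.inv()*B).as_rotvec(degrees=True),2)
def state():
    o=get_obs();M=R.from_rotvec(o["tool_rot"]).as_matrix()
    print("t %.2f"%o["t"],np.round(o["tool_pos"]*np.array(1000),1),"yaw %.1f"%np.degrees(np.arctan2(M[1,0],M[0,0])),"open %.1f"%(o["opening"]*1000),"grip",o["grip_force"],np.round(o["contact_force"],1))
E
python3 - <<'E'
from h import *
get_image("top")
for n,z in dict(pen_brown_center=.0065,pen_black_center=.0065,loupe_grip=.0055,wedge_center=.005,tray_blue=.006,tray_red=.006,dividers_center=.005,bottle_center=.055,tin_center=.022).items():
    for r in cut_out(n,"top")[:2]:
        b,w=box(r["region"],"top",z);print(n,round(r["confidence"],2),np.round(r["rect"]),b,np.round(w.mean(0),1))
print(go(470,-160,300,-2))
E
```

```text
pen_brown_center 0.63 [386. 261.   4.  62.] [ 454.  -167.   127.6   13.8   -2.2] [ 456.7 -167.1]
pen_black_center 0.54 [309. 267.   5.  54.] [4.451e+02 6.000e+00 1.277e+02 1.240e+01 4.000e-01] [444.9   6. ]
loupe_grip 0.94 [279. 254.  20.  48.] [472.1  79.6 105.2  39.2  -1.2] [483.7  82. ]
wedge_center 0.69 [237. 260.  14.  17.] [463.9 175.3  49.2  22.4 -15.1] [464.  175.3]
tray_blue 0.76 [162. 262.  84.  97.] [470.3 345.4 194.7 165.5   9.9] [469.7 345.3]
tray_red 0.56 [453. 224.  84.  91.] [ 535.4 -329.2  190.9  163.8    7.3] [ 534.8 -329.5]
dividers_center 0.9 [347. 267.  22.  56.] [446.6 -79.1 135.5  26.6   8.6] [448.7 -80.4]
bottle_center 0.83 [222. 146.  16.  19.] [720.3 193.3  48.   36.2  43.6] [719.2 193.3]
tin_center 0.92 [393. 147.  23.  22.] [ 715.8 -194.3   49.    48.3   -2.2] [ 716.3 -194.7]
(array([ 0.3845, -0.3109, -0.0687]), array([ 0.  , -0.  , 22.44]))
```

```bash
python3 -m crank '[{"offset":[0.384,-0.311,-0.069],"twist":[0,0,22.4]},{"offset":[0.384,-0.311,-0.069],"twist":[0,0,22.4]},{"offset":[0.384,-0.311,-0.069],"twist":[0,0,22.4]},{"offset":[0.384,-0.311,-0.069],"twist":[0,0,22.4]},{"offset":[0.384,-0.311,-0.069],"twist":[0,0,22.4]},{"offset":[0.384,-0.311,-0.069],"twist":[0,0,22.4]},{"offset":[0.384,-0.311,-0.069],"twist":[0,0,22.4]},{"offset":[0.384,-0.311,-0.069],"twist":[0,0,22.4]},{"offset":[0.384,-0.311,-0.069],"twist":[0,0,22.4]},{"offset":[0.384,-0.311,-0.069],"twist":[0,0,22.4]},{"offset":[0.384,-0.311,-0.069],"twist":[0,0,22.4]},{"offset":[0.384,-0.311,-0.069],"twist":[0,0,22.4]}]'
cat > look.py <<'E'
from h import *
import sys
Z=dict(pen_brown_center=.0065,pen_black_center=.0065,loupe_grip=.0055,wedge_center=.005,tray_blue=.006,tray_red=.006,dividers_center=.005)
state();o=get_obs();im=get_image("wrist");cv2.imwrite(sys.argv[1],im[:,:,::-1])
for n in sys.argv[2:]:
    z=0
    if "+" in n:n,z=n.split("+")
    for r in cut_out(n,"wrist")[:1]:
        b,w=box(r["region"],"wrist",Z[n]+float(z)/1000,o);print(n,round(r["confidence"],2),np.round(r["rect"]),b,np.round(w.mean(0),1))
E
python3 look.py pics/w1.png pen_brown_center pen_black_center loupe_grip tray_red dividers_center
```

```text
t: 2.15
tool_pos: [0.4689, -0.1612, 0.3]
tool_rot: [-3.141, 0.057, 0.001]
contact_force: [-0.2, -0.1, 0.6]
opening: 0.0855
grip_force: 0.0
t 2.15 [ 468.9 -161.2  300. ] yaw -2.1 open 85.5 grip 0.0 [-0.2 -0.1  0.6]
pen_brown_center 0.61 [328. 173.  14.  87.] [ 4.546e+02 -1.679e+02  1.295e+02  1.370e+01 -4.000e-01] [ 459.4 -168.2]
pen_black_center 0.65 [210. 177.  16.  82.] [ 4.492e+02  5.300e+00  1.275e+02  1.560e+01 -1.000e-01] [454.2   4.2]
loupe_grip 0.66 [168. 168.  22.  67.] [473.4  79.3 107.8  43.6  -7.6] [484.7  79.3]
tray_red 0.59 [430. 112. 112. 134.] [ 536.7 -332.   191.7  163.8    6.9] [ 538.  -327.7]
dividers_center 0.61 [265. 174.  35.  96.] [451.7 -81.  142.2  28.2   9.3] [454.3 -82.2]
```

View pics/w1.png

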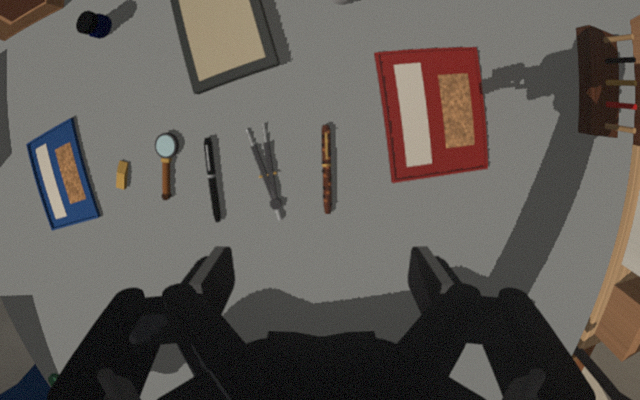

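```bash
python3 -m crank '[{"offset":[-0.014,0.007,0.06],"twist":[0,0,0]},{"offset":[-0.014,0.007,0.12],"twist":[0,0,0]},{"offset":[-0.014,0.007,0.18],"twist":[0,0,0]},{"offset":[-0.014,0.007,0.18],"twist":[0,0,0]},{"offset":[-0.014,0.007,0.18],"twist":[0,0,0]}]' 0.45 40
python3 look.py pics/w2.png pen_brown_center; python3 -c "
from h import *
print(go(454.5,-167.7,3,-1.3))"
```

```text
t: 3.08
tool_pos: [0.4566, -0.1673, 0.1228]
tool_rot: [3.14, -0.054, 0.004]
contact_force: [-0.1, 0.4, 0.7]
opening: 0.0387
grip_force: 0.0
t 3.08 [ 456.6 -167.3  122.8] yaw -2.0 open 38.7 grip 0.0 [-0.1  0.4  0.7]
(array([-0.0038, -0.0004,  0.1212]), array([ 0.17, -0.33, -0.65]))
```

View pics/w2.png

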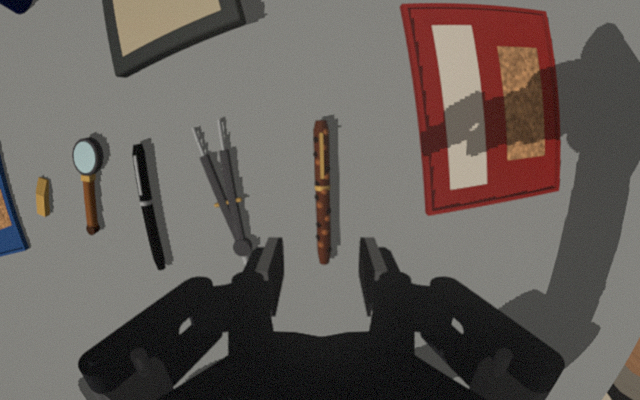

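```bash
python3 - <<'E'
from h import *
o=get_obs();state()
for z in [(321,120.5),(323.5,264.5)],[(138.5,145),(161.5,269)]:
    p=onplane("wrist",z,.0065,o)*1000;print(p.round(1),p.mean(0).round(1),np.linalg.norm(p[0]-p[1]),np.degrees(np.arctan2(*(p[0]-p[1])[::-1])))
E
```

```text
t 3.17 [ 457.6 -167.8  124.2] yaw -2.0 open 38.3 grip 0.0 [-0.4  0.3  0.1]
[[ 520.8 -170. ]
 [ 388.4 -167.7]] [ 454.6 -168.9] 132.46119664709434 -0.9818965945707817
[[512.2   3.4]
 [382.1   3.2]] [447.1   3.3] 130.15226078488604 0.10743758342823073
```

```bash
python3 -m crank '[{"offset":[-0.001,0.001,0.06],"twist":[0,0,-0.8]},{"offset":[-0.001,0.001,0.08],"twist":[0,0,-0.8]},{"offset":[-0.001,0.001,0.08],"twist":[0,0,-0.8]},{"offset":[-0.001,0.001,0.08],"twist":[0,0,-0.8]}]' 0.45 40
python3 -c "
from h import *
for i in range(3): state();get_image('top')
print(go(454.6,-168.3,3,-1.3))"
```

```text
t: 3.68
tool_pos: [0.4563, -0.1687, 0.0432]
tool_rot: [3.139, -0.032, 0.007]
contact_force: [0.0, -0.1, -0.2]
opening: 0.0383
grip_force: 0.0
t 3.67 [ 456.3 -168.7   43.2] yaw -1.2 open 38.3 grip 0.0 [ 0.  -0.1 -0.2]
t 3.73 [ 456.3 -168.7   43.2] yaw -1.2 open 38.5 grip 0.0 [-0.4  1.5  1. ]
t 3.77 [ 456.1 -168.5   42.9] yaw -1.1 open 38.8 grip 0.0 [ 0.2 -0.4  0.3]
(array([-0.0013, -0.0001,  0.0395]), array([ 0.11, -0.2 ,  0.15]))
```

```bash
python3 -m crank '[{"offset":[-0.0015,0,0.038],"twist":[0,0,0]},{"offset":[-0.0015,0,0.038],"twist":[0,0,0]},{"offset":[-0.0015,0,0.038],"twist":[0,0,0]}]'
python3 -c "
from h import *
state();
print(go(454.6,-168.3,4,-1.3))"
```

```text
t: 4.2
tool_pos: [0.4534, -0.1679, 0.0035]
tool_rot: [3.141, -0.032, 0.002]
contact_force: [0.1, 0.7, 0.9]
opening: 0.0387
grip_force: 0.0
t 4.20 [ 453.4 -167.9    3.5] yaw -1.2 open 38.7 grip 0.0 [0.1 0.7 0.9]
(array([ 0.0012,  0.0004, -0.0005]), array([ 0.04, -0.07,  0.14]))
```

```bash
python3 -m crank '[{"offset":[0,0,0],"twist":[0,0,0]},{"offset":[0,0,0],"twist":[0,0,0]},{"offset":[0,0,0],"twist":[0,0,0]},{"offset":[0,0,0],"twist":[0,0,0]},{"offset":[0,0,0],"twist":[0,0,0]}]' 0 40
python3 -c "
from h import *
state()"; python3 -m crank '[{"offset":[0,0,-0.03],"twist":[0,0,0]},{"offset":[0,0,-0.08],"twist":[0,0,0]},{"offset":[0,0,-0.12],"twist":[0,0,0]},{"offset":[0,0,-0.12],"twist":[0,0,0]},{"offset":[0,0,-0.12],"twist":[0,0,0]}]'
python3 -c "
from h import *
print(go(464,380,120,9.9))"
```

```text
t: 4.82
tool_pos: [0.454, -0.1682, 0.0039]
tool_rot: [3.14, -0.032, 0.004]
contact_force: [-1.1, -0.0, 6.2]
opening: 0.0114
grip_force: 40.7
t 4.83 [ 454.  -168.2    3.9] yaw -1.2 open 11.4 grip 40.726457834243774 [-1.1 -0.   6.2]
t: 5.45
tool_pos: [0.4522, -0.1672, 0.1215]
tool_rot: [-3.141, 0.032, 0.002]
contact_force: [-0.9, 0.2, -0.5]
opening: 0.0118
grip_force: 40.0
(array([ 0.0007, -0.5474,  0.0018]), array([ -0.04,   0.06, -11.06]))
```

```bash
python3 -m crank '[{"offset":[0,-0.547,-0.02],"twist":[0,0,-11]},{"offset":[0,-0.547,-0.02],"twist":[0,0,-11]},{"offset":[0,-0.547,-0.02],"twist":[0,0,-11]},{"offset":[0,-0.547,-0.02],"twist":[0,0,-11]},{"offset":[0,-0.547,-0.02],"twist":[0,0,-11]},{"offset":[0,-0.547,-0.02],"twist":[0,0,-11]},{"offset":[0,-0.547,-0.02],"twist":[0,0,-11]},{"offset":[0,-0.547,-0.02],"twist":[0,0,-11]},{"offset":[0,-0.547,-0.02],"twist":[0,0,-11]},{"offset":[0,-0.547,-0.02],"twist":[0,0,-11]},{"offset":[0,-0.547,-0.02],"twist":[0,0,-11]},{"offset":[0,-0.547,-0.02],"twist":[0,0,-11]},{"offset":[0,-0.547,-0.02],"twist":[0,0,-11]}]'
python3 look.py pics/w3.png tray_blue pen_brown_center+130
```

```text
t: 7.08
tool_pos: [0.4639, 0.3783, 0.142]
tool_rot: [3.13, 0.267, -0.001]
contact_force: [0.3, -0.4, -0.1]
opening: 0.0116
grip_force: 40.0
t 7.08 [463.9 378.3 142. ] yaw 9.8 open 11.6 grip 39.95807111263275 [ 0.3 -0.4 -0.1]
tray_blue 0.96 [360. 179. 180. 194.] [471.5 343.3 192.7 163.1   9.6] [489. 340.]
pen_brown_center 0.96 [320. 230.  33. 210.] [466.6 379.1 125.5  14.5   9.9] [475.3 380.7]
```

View pics/w3.png

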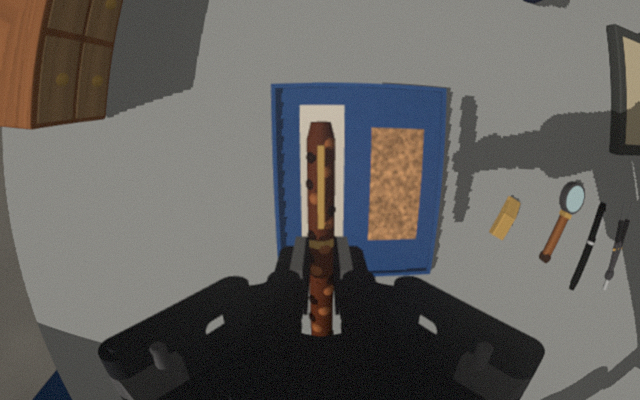

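```bash
python3 - <<'E'
from h import *
o=get_obs();state()
p=onplane("wrist",[(320,121.5),(321.5,335.5)],.1445,o)*1000;print("pen",p,p.mean(0),np.linalg.norm(p[0]-p[1]))
p=onplane("wrist",[(371,127),(424,128),(418,240.5),(368,240)],.004,o)*1000;print("cork",p.round(1),p.mean(0))
c=p.mean(0);y=np.radians(9.7);print("tray",c+35*np.array([-np.sin(y),np.cos(y)]),"felt",c+70*np.array([-np.sin(y),np.cos(y)]))
p=onplane("wrist",[(300,105),(344,105.5)],.004,o)*1000;print("felt top",p.round(1),p.mean(0)-75*np.array([np.cos(y),np.sin(y)]))
# tray-plane cork mask from top camera
im=cv2.cvtColor(get_image("top"),cv2.COLOR_RGB2HSV)
m=(im[...,0]>5)&(im[...,0]<25)&(im[...,1]>110)&(im[...,2]>90)
for r,n in [((150,230,200,290),"blue"),((445,190,495,255),"red")]:
    q=np.zeros_like(m);q[r[1]:r[3],r[0]:r[2]]=m[r[1]:r[3],r[0]:r[2]];b,w=box(q,"top",.004);print(n,b,w.mean(0).round(1))
E
```

```text
t 7.22 [464.  378.8 142.5] yaw 9.8 open 11.5 grip 39.95787799358368 [0.3 0.4 1. ]
pen [[528.9871649  390.7631554 ]
 [411.26266237 369.80588206]] [470.12491363 380.28451873] 119.57535615736334
cork [[527.5 343.9]
 [537.1 294. ]
 [425.9 271.7]
 [418.7 323.8]] [477.30194567 308.35215664]
tray [471.40481739 342.85177806] felt [465.50768911 377.35139948]
felt top [[535.9 410.5]
 [542.2 371.6]] [465.13092115 378.40414989]
blue [477.4 309.7 106.6  46.8  10. ] [477.1 309.8]
red [ 539.8 -355.8  112.9   75.8    5.5] [ 540.1 -365.6]
```

```bash
python3 -m crank '[{"offset":[0.001,0,0.05],"twist":[0,0,0]},{"offset":[0.001,0,0.1],"twist":[0,0,0]},{"offset":[0.001,0,0.12],"twist":[0,0,0]},{"offset":[0.001,0,0.12],"twist":[0,0,0]},{"offset":[0.001,0,0.12],"twist":[0,0,0]}]'
python3 -c "
from h import *
state();print(go(464.5,378,8.5,9.8))"
```

```text
t: 7.9
tool_pos: [0.4664, 0.3805, 0.0247]
tool_rot: [-3.128, -0.269, -0.006]
contact_force: [-0.7, -0.4, 0.1]
opening: 0.0118
grip_force: 40.0
t 7.90 [466.4 380.5  24.7] yaw 9.8 open 11.8 grip 39.956812262535095 [-0.7 -0.4  0.1]
(array([-0.0023,  0.0022,  0.0162]), array([-0.08, -0.21,  0.04]))
```

```bash
python3 -m crank '[{"offset":[-0.0015,0.0015,0.010],"twist":[0,0,0]},{"offset":[-0.0015,0.0015,0.015],"twist":[0,0,0]},{"offset":[-0.0015,0.0015,0.015],"twist":[0,0,0]},{"offset":[-0.0015,0.0015,0.015],"twist":[0,0,0]}]'
python3 -c "
from h import *
for i in range(3): state();get_image('top')
print(go(464.5,378,8.5,9.8))"
```

```text
t: 8.4
tool_pos: [0.4639, 0.378, 0.008]
tool_rot: [-3.13, -0.269, -0.001]
contact_force: [-0.6, -0.6, 4.9]
opening: 0.0112
grip_force: 40.5
t 8.40 [463.9 378.    8. ] yaw 9.8 open 11.2 grip 40.52404046058655 [-0.6 -0.6  4.9]
t 8.45 [463.9 378.    8. ] yaw 9.8 open 12.0 grip 40.57926893234253 [-1.2 -0.7  5.6]
t 8.50 [463.9 378.    8. ] yaw 9.8 open 11.6 grip 40.63554883003235 [-0.7 -1.9  5.6]
(array([ 0.0006,  0.0001, -0.0006]), array([-0.01, -0.04,  0.05]))
```

```bash
python3 -m crank '[{"offset":[0,0,0],"twist":[0,0,0]},{"offset":[0,0,0],"twist":[0,0,0]},{"offset":[0,0,0],"twist":[0,0,0]},{"offset":[0,0,-0.05],"twist":[0,0,0]},{"offset":[0,0,-0.10],"twist":[0,0,0]},{"offset":[0,0,-0.13],"twist":[0,0,0]},{"offset":[0,0,-0.13],"twist":[0,0,0]}]' 0.4 40
python3 -c "
from h import *
state();print(go(468,79.5,130,-3))"
```

```text
t: 9.43
tool_pos: [0.4654, 0.379, 0.1409]
tool_rot: [-3.127, -0.269, -0.009]
contact_force: [-0.1, -0.6, -0.5]
opening: 0.0342
grip_force: 0.0
t 9.43 [465.4 379.  140.9] yaw 9.8 open 34.2 grip 0.0 [-0.1 -0.6 -0.5]
(array([-0.0487,  0.2955,  0.0099]), array([-0.19, -0.34, 12.84]))
```

```bash
python3 -m crank '[{"offset":[-0.049,0.295,0.01],"twist":[0,0,12.8]},{"offset":[-0.049,0.295,0.01],"twist":[0,0,12.8]},{"offset":[-0.049,0.295,0.01],"twist":[0,0,12.8]},{"offset":[-0.049,0.295,0.01],"twist":[0,0,12.8]},{"offset":[-0.049,0.295,0.01],"twist":[0,0,12.8]},{"offset":[-0.049,0.295,0.01],"twist":[0,0,12.8]},{"offset":[-0.049,0.295,0.01],"twist":[0,0,12.8]},{"offset":[-0.049,0.295,0.01],"twist":[0,0,12.8]}]'
python3 look.py pics/w4.png loupe_grip pen_black_center wedge_center pen_brown_center
```

```text
t: 10.42
tool_pos: [0.4653, 0.0797, 0.1267]
tool_rot: [-3.14, 0.078, 0.002]
contact_force: [-0.1, 0.6, 0.2]
opening: 0.0343
grip_force: 0.0
t 10.43 [465.3  79.7 126.7] yaw -2.9 open 34.3 grip 0.0 [-0.1  0.6  0.2]
loupe_grip 0.7 [324. 181.  44. 120.] [473.8  86.7 107.6  39.1 -18.9] [486.7  79.1]
pen_black_center 0.7 [405. 203.  15. 138.] [446.3   4.4 131.9  13.4   0.5] [451.4   4.4]
wedge_center 0.75 [219. 197.  28.  54.] [465.1 173.8  50.6  21.2 -17.1] [465.8 173.2]
pen_brown_center 0.94 [ 66. 207.  45. 104.] [464.3 383.8 132.5  24.5  11.1] [467.  383.8]
```

View pics/w4.png

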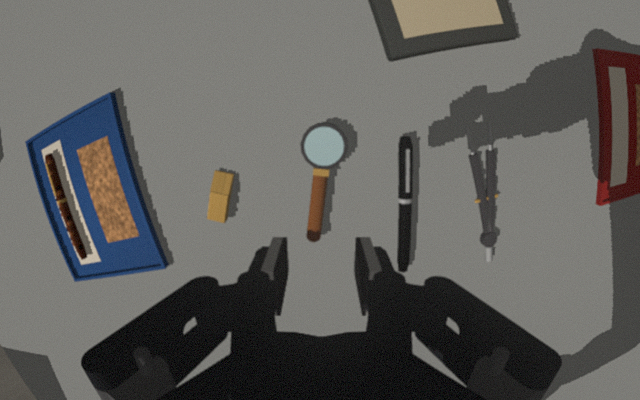

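```bash
python3 - <<'E'
from h import *
o=get_obs();state()
p=onplane("wrist",[(325,146),(313.8,241)],.0055,o)*1000
d=p[0]-p[1];a=np.degrees(np.arctan2(d[1],d[0]));d/=np.linalg.norm(d)
print(p,a,"len",np.linalg.norm(p[0]-p[1]),"grip",p[0]-38*d, p[1]+50*d)
g=p[0]-38*d
print(go(g[0],g[1],40,a),go(g[0],g[1],4,a))
im=get_image("wrist")[150:245,180:270,::-1];cv2.imwrite("pics/wedge.png",cv2.resize(im,None,fx=6,fy=6,interpolation=cv2.INTER_CUBIC))
E
```

```text
t 10.68 [465.6  79.4 127.3] yaw -2.9 open 33.8 grip 0.0 [0.  0.6 0.1]
[[506.06896847  74.33540658]
 [418.77802355  88.93915283]] -9.497606752894935 len 88.50411555336548 grip [468.58985368  80.60565011] [468.09264829  80.6888324 ]
(array([ 0.0029, -0.0013,  0.0873]), array([-0.  ,  0.01,  6.62])) (array([ 0.0029, -0.0013,  0.1233]), array([-0.  ,  0.01,  6.62]))
```

View pics/wedge.png

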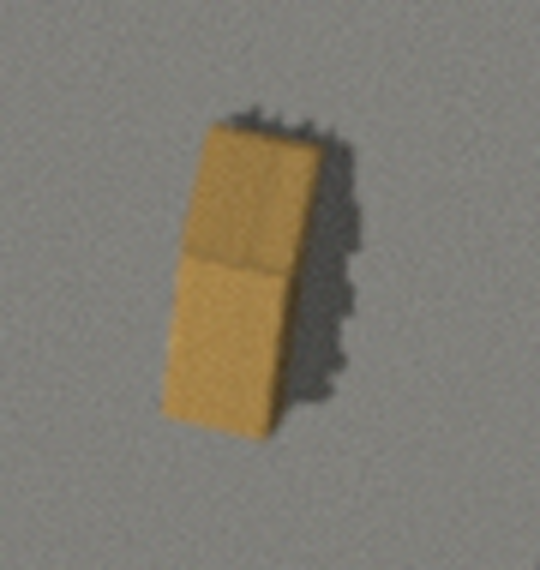

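```bash
python3 -m crank '[{"offset":[0.003,-0.001,0.05],"twist":[0,0,6.6]},{"offset":[0.003,-0.001,0.1],"twist":[0,0,6.6]},{"offset":[0.003,-0.001,0.1],"twist":[0,0,6.6]},{"offset":[0.003,-0.001,0.1],"twist":[0,0,6.6]}]'
python3 -c "
from h import *
get_image('top');state();print(go(468.5,80.6,4,-9.5))"
```

```text
t: 11.22
tool_pos: [0.4699, 0.0797, 0.029]
tool_rot: [-3.13, 0.261, -0.003]
contact_force: [0.1, -0.3, 0.6]
opening: 0.0339
grip_force: 0.0
t 11.28 [470.8  79.7  29.8] yaw -9.5 open 33.8 grip 0.0 [1.2 0.1 0.5]
(array([-0.0025, -0.0005,  0.0258]), array([-0.04, -0.24, -0.05]))
```

```bash
python3 -m crank '[{"offset":[-0.0015,-0.0005,0.015],"twist":[0,0,0]},{"offset":[-0.0015,-0.0005,0.025],"twist":[0,0,0]},{"offset":[-0.0015,-0.0005,0.025],"twist":[0,0,0]}]'
python3 -m crank '[{"offset":[0,0,0],"twist":[0,0,0]},{"offset":[0,0,0],"twist":[0,0,0]},{"offset":[0,0,0],"twist":[0,0,0]},{"offset":[0,0,0],"twist":[0,0,0]},{"offset":[0,0,0],"twist":[0,0,0]}]' 0 40
python3 -m crank '[{"offset":[0,0,-0.03],"twist":[0,0,0]},{"offset":[0,0,-0.08],"twist":[0,0,0]},{"offset":[0,0,-0.13],"twist":[0,0,0]},{"offset":[0,0,-0.13],"twist":[0,0,0]},{"offset":[0,0,-0.13],"twist":[0,0,0]}]'
python3 -c "
from h import *
state();print(go(473,308,140,9.7))"
```

```text
t: 11.65
tool_pos: [0.4663, 0.0803, 0.0012]
tool_rot: [3.13, -0.262, -0.004]
contact_force: [-0.5, -0.4, 0.2]
opening: 0.0342
grip_force: 0.0
t: 12.28
tool_pos: [0.4676, 0.0803, 0.0026]
tool_rot: [-3.131, 0.262, -0.001]
contact_force: [-0.4, 0.2, 1.9]
opening: 0.0118
grip_force: 41.6
t: 12.9
tool_pos: [0.4668, 0.0803, 0.1315]
tool_rot: [3.131, -0.262, -0.002]
contact_force: [0.1, -0.4, -0.3]
opening: 0.0114
grip_force: 41.4
t 12.90 [466.8  80.3 131.5] yaw -9.6 open 11.4 grip 41.363829374313354 [ 0.1 -0.4 -0.3]
(array([-0.0317, -0.2255, -0.0085]), array([  0.  ,   0.06, -19.26]))
```

```bash
python3 -m crank '[{"offset":[-0.032,-0.225,-0.01],"twist":[0,0,-19.3]},{"offset":[-0.032,-0.225,-0.01],"twist":[0,0,-19.3]},{"offset":[-0.032,-0.225,-0.01],"twist":[0,0,-19.3]},{"offset":[-0.032,-0.225,-0.01],"twist":[0,0,-19.3]},{"offset":[-0.032,-0.225,-0.01],"twist":[0,0,-19.3]},{"offset":[-0.032,-0.225,-0.01],"twist":[0,0,-19.3]},{"offset":[-0.032,-0.225,-0.01],"twist":[0,0,-19.3]},{"offset":[-0.032,-0.225,-0.01],"twist":[0,0,-19.3]}]'
python3 look.py pics/w5.png tray_blue pen_brown_center+4 loupe_grip+136
python3 -c "
from h import *
state();print(go(473.3,308.2,7,9.7))"
```

```text
t: 13.9
tool_pos: [0.4732, 0.3064, 0.142]
tool_rot: [3.13, 0.264, -0.001]
contact_force: [-0.3, -0.0, -1.2]
opening: 0.0115
grip_force: 41.4
t 13.90 [473.2 306.4 142. ] yaw 9.7 open 11.5 grip 41.36687099933624 [-0.3 -0.  -1.2]
tray_blue 0.84 [283. 178. 180. 194.] [470.7 343.9 192.6 162.7   9.8] [489.8 356.5]
pen_brown_center 0.71 [244. 184.  28. 132.] [464.4 378.6 129.3  14.8  10. ] [467.9 379. ]
loupe_grip 0.84 [320. 234.  89. 200.] [4.750e+02 3.129e+02 1.132e+02 4.130e+01 3.000e-01] [494.5 310.6]
t 14.10 [473.3 307.1 142.5] yaw 9.7 open 11.6 grip 41.367470026016235 [-0.6  0.2 -0.9]
(array([ 1.000e-04, -1.000e-03,  1.355e-01]), array([-0.  , -0.02,  0.  ]))
```

View pics/w5.png

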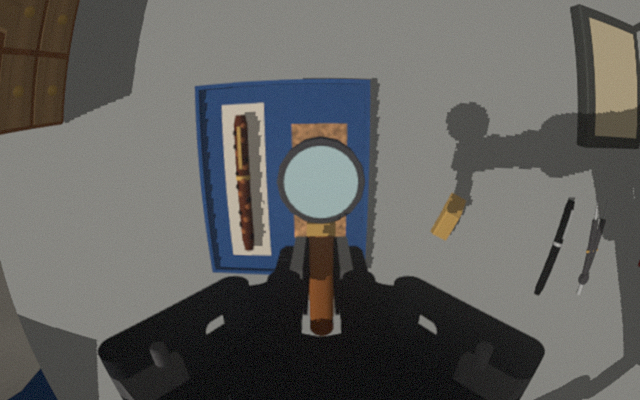

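```bash
python3 -m crank '[{"offset":[0,-0.001,0.05],"twist":[0,0,0]},{"offset":[0,-0.001,0.1],"twist":[0,0,0]},{"offset":[0,-0.001,0.12],"twist":[0,0,0]},{"offset":[0,-0.001,0.12],"twist":[0,0,0]},{"offset":[0,-0.001,0.12],"twist":[0,0,0]}]'
python3 -c "
from h import *
get_image('top');state();print(go(473.3,308.2,7,9.7))"
```

```text
t: 14.72
tool_pos: [0.4747, 0.3093, 0.0247]
tool_rot: [-3.129, -0.267, -0.006]
contact_force: [-0.3, 0.2, -0.6]
opening: 0.0114
grip_force: 41.4
t 14.78 [474.9 309.4  24.9] yaw 9.7 open 11.7 grip 41.37043297290802 [-0.9 -0.6  0. ]
(array([-0.0019,  0.001 ,  0.0179]), array([-0.07, -0.25,  0.04]))
```

```bash
python3 -m crank '[{"offset":[-0.0005,0,0.010],"twist":[0,0,0]},{"offset":[-0.0005,0,0.016],"twist":[0,0,0]},{"offset":[-0.0005,0,0.016],"twist":[0,0,0]},{"offset":[-0.0005,0,0.016],"twist":[0,0,0]}]'
python3 -c "
from h import *
get_image('top');state();print(go(473.3,308.2,7,9.7))"
```

```text
t: 15.28
tool_pos: [0.4727, 0.3086, 0.0066]
tool_rot: [-3.13, -0.267, -0.001]
contact_force: [-0.5, -0.8, 3.7]
opening: 0.0117
grip_force: 41.8
t 15.32 [472.7 308.6   6.6] yaw 9.7 open 11.4 grip 41.79210126399994 [-0.9 -0.8  3.1]
(array([ 0.0005,  0.0005, -0.0004]), array([-0.01, -0.03,  0.04]))
```

Release, rise, then go to the black pen.

```bash
python3 -m crank '[{"offset":[0,0,0],"twist":[0,0,0]},{"offset":[0,0,0],"twist":[0,0,0]},{"offset":[0,0,0],"twist":[0,0,0]},{"offset":[0,0,-0.05],"twist":[0,0,0]},{"offset":[0,0,-0.10],"twist":[0,0,0]},{"offset":[0,0,-0.13],"twist":[0,0,0]},{"offset":[0,0,-0.13],"twist":[0,0,0]}]' 0.4 40
python3 look.py pics/w6.png loupe_grip+4 pen_brown_center+4; python3 -c "
from h import *
print(go(446.7,4.5,130,0.3))"
```

```text
t: 16.2
tool_pos: [0.4744, 0.3094, 0.1397]
tool_rot: [-3.128, -0.267, -0.01]
contact_force: [0.5, 0.2, -0.8]
opening: 0.0345
grip_force: 0.0
t 16.20 [474.4 309.4 139.7] yaw 9.7 open 34.5 grip 0.0 [ 0.5  0.2 -0.8]
loupe_grip 0.64 [321. 184.  43. 119.] [477.5 310.  108.5  38.2   9.7] [491.  311.9]
pen_brown_center 0.59 [248. 187.  25. 133.] [464.4 378.4 130.5  14.1  10.4] [468.8 379.3]
(array([-0.0757,  0.2949,  0.0048]), array([0.06, 0.16, 9.44]))
```

View pics/w6.png

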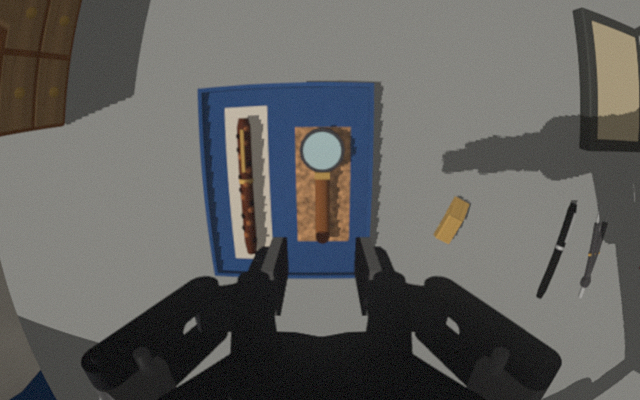

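The blue tray is done: the pen is centred on the felt (245,185) and the loupe on the cork (322,185), both lying along the tray. Black pen next.

```bash
python3 -m crank '[{"offset":[-0.076,0.295,0],"twist":[0,0,9.4]},{"offset":[-0.076,0.295,0],"twist":[0,0,9.4]},{"offset":[-0.076,0.295,0],"twist":[0,0,9.4]},{"offset":[-0.076,0.295,0],"twist":[0,0,9.4]},{"offset":[-0.076,0.295,0],"twist":[0,0,9.4]},{"offset":[-0.076,0.295,0],"twist":[0,0,9.4]},{"offset":[-0.076,0.295,0],"twist":[0,0,9.4]},{"offset":[-0.076,0.295,0],"twist":[0,0,9.4]},{"offset":[-0.076,0.295,0.05],"twist":[0,0,9.4]},{"offset":[-0.076,0.295,0.05],"twist":[0,0,9.4]}]'
python3 look.py pics/w7.png pen_black_center wedge_center tray_red; python3 -c "
from h import *
print(go(446.7,4.5,4,0.3))"
```

```text
t: 17.6
tool_pos: [0.444, 0.0065, 0.0823]
tool_rot: [-3.14, -0.013, 0.015]
contact_force: [-0.8, -0.2, 0.0]
opening: 0.0342
grip_force: 0.0
t 17.60 [444.    6.5  82.3] yaw 0.5 open 34.2 grip 0.0 [-0.8 -0.2  0. ]
pen_black_center 0.59 [325. 198.  18. 167.] [4.460e+02 4.600e+00 1.317e+02 1.510e+01 4.000e-01] [453.4   4.2]
wedge_center 0.76 [124. 180.  30.  57.] [464.8 174.   51.7  25.8 -17.3] [465.5 173.3]
tray_red 0.55 [614. 120.  51. 191.] [ 533.2 -301.9  193.2  115.8    7.7] [ 533.2 -291.3]
(array([-0.0023,  0.0006,  0.0842]), array([ 0.02, -0.16,  0.1 ]))
```

View pics/w7.png

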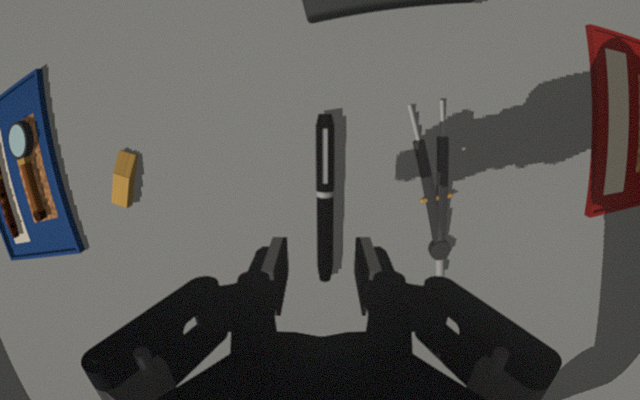

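```bash
python3 -m crank '[{"offset":[0,0.001,0.055],"twist":[0,0,0.2]},{"offset":[0,0.001,0.055],"twist":[0,0,0.2]},{"offset":[0,0.001,0.055],"twist":[0,0,0.2]}]'
python3 -c "
from h import *
get_image('top');state();print(go(446.3,4.6,4,0.4))"
```

```text
t: 18.18
tool_pos: [0.449, 0.0037, 0.0334]
tool_rot: [3.141, 0.004, 0.005]
contact_force: [0.2, -1.0, -0.0]
opening: 0.0343
grip_force: 0.0
t 18.23 [449.6   3.6  33.9] yaw 0.1 open 34.2 grip 0.0 [ 0.9 -0.9  0.3]
(array([-0.0034, -0.0011,  0.0299]), array([ 0.04, -0.25, -0.25]))
```

```bash
python3 -m crank '[{"offset":[-0.002,-0.001,0.015],"twist":[0,0,-0.3]},{"offset":[-0.002,-0.001,0.028],"twist":[0,0,-0.3]},{"offset":[-0.002,-0.001,0.028],"twist":[0,0,-0.3]}]'
python3 -m crank '[{"offset":[-0.002,-0.001,0],"twist":[0,0,0]},{"offset":[0,0,0],"twist":[0,0,0]},{"offset":[0,0,0],"twist":[0,0,0]},{"offset":[0,0,0],"twist":[0,0,0]},{"offset":[0,0,0],"twist":[0,0,0]}]' 0 40
python3 -m crank '[{"offset":[0,0,-0.03],"twist":[0,0,0]},{"offset":[0,0,-0.08],"twist":[0,0,0]},{"offset":[0,0,-0.14],"twist":[0,0,0]},{"offset":[0,0,-0.14],"twist":[0,0,0]},{"offset":[0,0,-0.14],"twist":[0,0,0]}]'
python3 -c "
from h import *
state();print(go(540,-295,140,7.2))"
```

```text
t: 18.6
tool_pos: [0.444, 0.005, 0.0017]
tool_rot: [-3.141, -0.012, 0.005]
contact_force: [0.4, 0.8, -0.3]
opening: 0.0342
grip_force: 0.0
t: 19.23
tool_pos: [0.4456, 0.0048, 0.0034]
tool_rot: [3.142, 0.012, 0.0]
contact_force: [0.2, 0.2, -0.3]
opening: 0.0112
grip_force: 41.0
t: 19.85
tool_pos: [0.4452, 0.0049, 0.1429]
tool_rot: [-3.141, -0.012, 0.001]
contact_force: [-0.9, -1.1, -1.5]
opening: 0.0118
grip_force: 41.0
t 19.85 [445.2   4.9 142.9] yaw 0.4 open 11.8 grip 41.01648688316345 [-0.9 -1.1 -1.5]
(array([0.0925, 0.3006, 0.0028]), array([-0.01,  0.02, -6.76]))
```

```bash
python3 -m crank '[{"offset":[0.085,0.301,0],"twist":[0,0,-6.8]},{"offset":[0.085,0.301,0],"twist":[0,0,-6.8]},{"offset":[0.085,0.301,0],"twist":[0,0,-6.8]},{"offset":[0.085,0.301,0],"twist":[0,0,-6.8]},{"offset":[0.085,0.301,0],"twist":[0,0,-6.8]},{"offset":[0.085,0.301,0],"twist":[0,0,-6.8]},{"offset":[0.085,0.301,0],"twist":[0,0,-6.8]},{"offset":[0.085,0.301,0],"twist":[0,0,-6.8]},{"offset":[0.085,0.301,0],"twist":[0,0,-6.8]}]'
python3 look.py pics/w8.png tray_red pen_black_center+140
```

```text
t: 20.98
tool_pos: [0.5327, -0.2942, 0.1432]
tool_rot: [-3.135, -0.201, 0.0]
contact_force: [-0.4, -0.4, -0.5]
opening: 0.0118
grip_force: 41.0
t 20.98 [ 532.7 -294.2  143.2] yaw 7.3 open 11.8 grip 41.018362641334534 [-0.4 -0.4 -0.5]
tray_red 0.73 [361. 179. 172. 195.] [ 536.9 -331.9  192.7  163.8    6.8] [ 554.6 -336.7]
pen_black_center 0.57 [321. 225.  28. 221.] [ 540.8 -292.7  120.6   13.5    7.2] [ 549.5 -291.6]
```

View pics/w8.png

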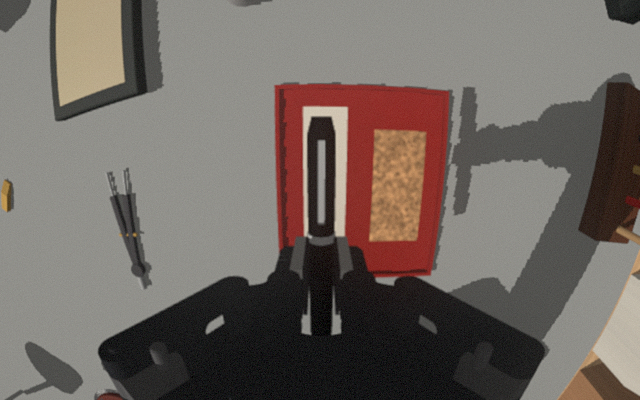

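```bash
python3 - <<'E'
from h import *
o=get_obs();state();y=np.radians(6.9);ex=np.array([np.cos(y),np.sin(y)]);ey=np.array([-ex[1],ex[0]])
p=onplane("wrist",[(374,129),(427,131),(419,241.5),(369,241)],.004,o)*1000;c=p.mean(0);print("cork",p.round(1),c,"felt",c+70*ey)
p=onplane("wrist",[(303,107),(348,107)],.004,o)*1000;print("felt",p.mean(0)-75*ex)
p=onplane("wrist",[(321,116.5)],.146,o)*1000;print("pen",p-65*ex)
print(go(532.5,-296.5,8,6.9))
E
```

```text
t 21.12 [ 532.9 -294.9  143.7] yaw 7.3 open 11.7 grip 41.018226742744446 [ 0.2  0.5 -0.8]
cork [[ 593.5 -335.7]
 [ 600.  -386.7]
 [ 488.7 -402.2]
 [ 483.8 -349.4]] [ 541.48309095 -368.48158359] felt [ 533.07351223 -298.98856965]
felt [ 532.84172723 -298.27983405]
pen [[ 536.12754458 -293.67511714]]
(array([-0.0007,  0.0015,  0.1357]), array([ 0.02, -0.02,  0.4 ]))
```

```bash
python3 -m crank '[{"offset":[-0.002,0.0025,0.05],"twist":[0,0,0.4]},{"offset":[-0.002,0.0025,0.1],"twist":[0,0,0.4]},{"offset":[-0.002,0.0025,0.12],"twist":[0,0,0.4]},{"offset":[-0.002,0.0025,0.12],"twist":[0,0,0.4]},{"offset":[-0.002,0.0025,0.12],"twist":[0,0,0.4]}]'
python3 -c "
from h import *
get_image('top');state();print(go(531.5,-297.5,7.8,6.9))"
```

```text
t: 21.75
tool_pos: [0.5328, -0.2993, 0.0258]
tool_rot: [3.133, 0.188, 0.005]
contact_force: [0.1, 0.0, 0.4]
opening: 0.0116
grip_force: 41.0
t 21.80 [ 532.9 -299.5   26.1] yaw 6.9 open 11.8 grip 41.01878106594086 [ 0.  -0.9 -0.2]
(array([-0.0013, -0.0022,  0.0183]), array([ 0.18, -0.2 , -0.05]))
```

```bash
python3 -m crank '[{"offset":[0,-0.001,0.010],"twist":[0,0,0]},{"offset":[0,-0.001,0.0165],"twist":[0,0,0]},{"offset":[0,-0.001,0.0165],"twist":[0,0,0]},{"offset":[0,-0.001,0.0165],"twist":[0,0,0]}]'
python3 -c "
from h import *
get_image('top');state();print(go(531.5,-297.5,7.8,6.9))"
```

```text
t: 22.3
tool_pos: [0.5314, -0.2974, 0.0074]
tool_rot: [3.136, 0.188, 0.001]
contact_force: [-1.0, 0.4, 4.6]
opening: 0.0115
grip_force: 41.7
t 22.35 [ 531.4 -297.4    7.4] yaw 6.8 open 11.9 grip 41.71294033527374 [-1.   1.4  5.6]
(array([ 0.0001,  0.0001, -0.0004]), array([ 0.02, -0.03, -0.06]))
```

```bash
python3 -m crank '[{"offset":[0,0,0],"twist":[0,0,0]},{"offset":[0,0,0],"twist":[0,0,0]},{"offset":[0,0,0],"twist":[0,0,0]},{"offset":[0,0,-0.05],"twist":[0,0,0]},{"offset":[0,0,-0.10],"twist":[0,0,0]},{"offset":[0,0,-0.13],"twist":[0,0,0]},{"offset":[0,0,-0.13],"twist":[0,0,0]}]' 0.45 40
python3 look.py pics/w9.png pen_black_center+4 tray_red; python3 -c "
from h import *
print(go(456,175.5,120,-16.5))"
```

```text
t: 23.22
tool_pos: [0.5328, -0.2985, 0.1404]
tool_rot: [3.132, 0.187, 0.008]
contact_force: [-0.6, 0.3, -0.1]
opening: 0.0386
grip_force: 0.0
t 23.23 [ 532.8 -298.5  140.4] yaw 6.8 open 38.6 grip 0.0 [-0.6  0.3 -0.1]
pen_black_center 0.82 [319. 185.  12. 139.] [ 534.5 -296.4  129.9   11.7    7. ] [ 539.3 -296. ]
tray_red 0.87 [356. 180. 174. 196.] [ 536.9 -332.   193.1  162.4    7. ] [ 549.  -330.3]
(array([-0.0173, -0.4775,  0.0158]), array([-0.1 ,  0.16, 23.34]))
```

```bash
python3 -m crank '[{"offset":[-0.017,-0.477,-0.02],"twist":[0,0,23.3]},{"offset":[-0.017,-0.477,-0.02],"twist":[0,0,23.3]},{"offset":[-0.017,-0.477,-0.02],"twist":[0,0,23.3]},{"offset":[-0.017,-0.477,-0.02],"twist":[0,0,23.3]},{"offset":[-0.017,-0.477,-0.02],"twist":[0,0,23.3]},{"offset":[-0.017,-0.477,-0.02],"twist":[0,0,23.3]},{"offset":[-0.017,-0.477,-0.02],"twist":[0,0,23.3]},{"offset":[-0.017,-0.477,-0.02],"twist":[0,0,23.3]},{"offset":[-0.017,-0.477,-0.02],"twist":[0,0,23.3]},{"offset":[-0.017,-0.477,-0.02],"twist":[0,0,23.3]},{"offset":[-0.017,-0.477,0.06],"twist":[0,0,23.3]},{"offset":[-0.017,-0.477,0.06],"twist":[0,0,23.3]},{"offset":[-0.017,-0.477,0.06],"twist":[0,0,23.3]}]'
python3 look.py pics/w10.png wedge_center; python3 -c "
from h import *
im=get_image('wrist')[80:260,220:420,::-1];cv2.imwrite('pics/w10c.png',cv2.resize(im,None,fx=3,fy=3))"
```

```text
t: 25.0
tool_pos: [0.4561, 0.1732, 0.0751]
tool_rot: [3.107, -0.452, -0.006]
contact_force: [-0.1, 0.6, 1.7]
opening: 0.0386
grip_force: 0.0
t 25.00 [456.1 173.2  75.1] yaw -16.5 open 38.6 grip 0.0 [-0.1  0.6  1.7]
wedge_center 0.67 [318. 198.  28.  68.] [465.7 173.7  47.9  17.3 -16.2] [466.4 173.2]
```

View pics/w10c.png

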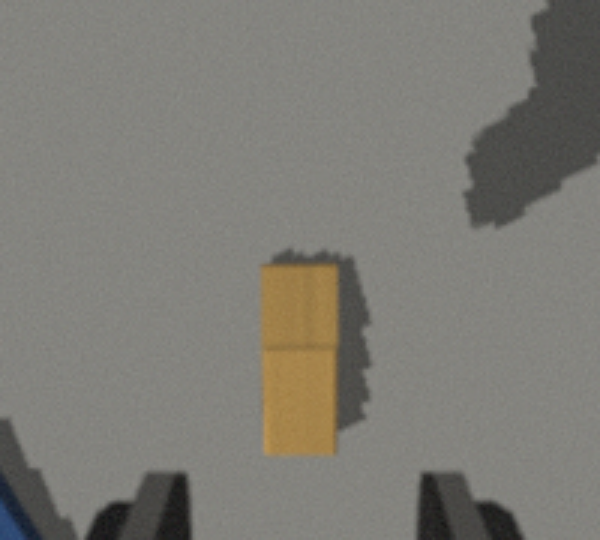

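```bash
python3 - <<'E'
from h import *
o=get_obs();state();y=np.radians(-16.3);ex=np.array([np.cos(y),np.sin(y)])
p=onplane("wrist",[(320,195.7),(320,231.5)],.010,o)*1000;print(p,p[0]-5*ex,p[1]+23*ex,np.linalg.norm(p[0]-p[1]))
g=p.mean(0)+ex*0
print(g,go(g[0],g[1],4,-16.3))
E
```

```text
t 25.15 [459.  174.3  78.9] yaw -16.5 open 38.5 grip 0.0 [0.2 0.  0.6]
[[470.39370262 172.27156504]
 [444.20340003 180.08160305]] [465.59467616 173.67489858] [466.27892174 173.62626874] 27.329995310407952
[457.29855133 176.17658404] (array([-0.0024, -0.0012,  0.0749]), array([-0.09, -0.17, -0.2 ]))
```

```bash
python3 -m crank '[{"offset":[-0.001,-0.001,0.05],"twist":[0,0,0]},{"offset":[-0.001,-0.001,0.05],"twist":[0,0,0]},{"offset":[-0.001,-0.001,0.05],"twist":[0,0,0]},{"offset":[-0.001,-0.001,0.05],"twist":[0,0,0]}]'
python3 -c "
from h import *
get_image('top');state();print(go(457.2,176.2,4,-16.4))"
```

```text
t: 25.65
tool_pos: [0.4585, 0.176, 0.0293]
tool_rot: [-3.108, 0.449, -0.006]
contact_force: [1.0, 0.1, 0.0]
opening: 0.0388
grip_force: 0.0
t 25.70 [458.3 175.9  29. ] yaw -16.5 open 38.0 grip 0.0 [-0.6 -0.5  0.3]
(array([-0.0012,  0.0001,  0.025 ]), array([-0.1 , -0.19, -0.06]))
```

```bash
python3 -m crank '[{"offset":[0,0,0.015],"twist":[0,0,0]},{"offset":[0,0,0.024],"twist":[0,0,0]},{"offset":[0,0,0.024],"twist":[0,0,0]}]'
python3 -m crank '[{"offset":[0,0,0],"twist":[0,0,0]},{"offset":[0,0,0],"twist":[0,0,0]},{"offset":[0,0,0],"twist":[0,0,0]},{"offset":[0,0,0],"twist":[0,0,0]},{"offset":[0,0,0],"twist":[0,0,0]}]' 0 40
python3 -m crank '[{"offset":[0,0,-0.03],"twist":[0,0,0]},{"offset":[0,0,-0.08],"twist":[0,0,0]},{"offset":[0,0,-0.14],"twist":[0,0,0]},{"offset":[0,0,-0.14],"twist":[0,0,0]},{"offset":[0,0,-0.14],"twist":[0,0,0]}]'
python3 -c "
from h import *
state();print(go(532,-368,140,6.9))"
```

```text
t: 26.08
tool_pos: [0.4552, 0.1752, 0.0012]
tool_rot: [3.108, -0.45, -0.005]
contact_force: [-0.2, -1.1, 0.1]
opening: 0.0381
grip_force: 0.0
t: 26.7
tool_pos: [0.4567, 0.1756, 0.0029]
tool_rot: [-3.109, 0.45, -0.0]
contact_force: [1.2, -0.0, 1.5]
opening: 0.0169
grip_force: 40.1
t: 27.32
tool_pos: [0.4563, 0.1755, 0.1423]
tool_rot: [3.109, -0.45, -0.001]
contact_force: [-0.2, 0.1, -0.1]
opening: 0.0166
grip_force: 40.1
t 27.32 [456.3 175.5 142.3] yaw -16.5 open 16.6 grip 40.06547212600708 [-0.2  0.1 -0.1]
(array([0.2266, 0.4998, 0.0023]), array([ 1.000e-02,  3.000e-02, -2.336e+01]))
```

```bash
python3 -m crank '[{"offset":[0.227,0.5,0],"twist":[0,0,-23.3]},{"offset":[0.227,0.5,0],"twist":[0,0,-23.3]},{"offset":[0.227,0.5,0],"twist":[0,0,-23.3]},{"offset":[0.227,0.5,0],"twist":[0,0,-23.3]},{"offset":[0.227,0.5,0],"twist":[0,0,-23.3]},{"offset":[0.227,0.5,0],"twist":[0,0,-23.3]},{"offset":[0.227,0.5,0],"twist":[0,0,-23.3]},{"offset":[0.227,0.5,0],"twist":[0,0,-23.3]},{"offset":[0.227,0.5,0],"twist":[0,0,-23.3]},{"offset":[0.227,0.5,0],"twist":[0,0,-23.3]},{"offset":[0.227,0.5,0],"twist":[0,0,-23.3]},{"offset":[0.227,0.5,0.08],"twist":[0,0,-23.3]},{"offset":[0.227,0.5,0.115],"twist":[0,0,-23.3]},{"offset":[0.227,0.5,0.115],"twist":[0,0,-23.3]},{"offset":[0.227,0.5,0.115],"twist":[0,0,-23.3]}]'
python3 -c "
from h import *
get_image('top');state();print(go(532,-368.5,7,6.9))"
```

```text
t: 29.2
tool_pos: [0.5337, -0.3679, 0.0296]
tool_rot: [3.135, 0.189, 0.002]
contact_force: [0.9, -0.5, 0.2]
opening: 0.0167
grip_force: 40.1
t 29.25 [ 534.5 -368.8   31. ] yaw 6.9 open 16.2 grip 40.07250130176544 [ 0.2 -0.7  0.1]
(array([-0.0025, -0.0007,  0.024 ]), array([ 0.2 , -0.18,  0.  ]))
```

```bash
python3 -m crank '[{"offset":[-0.001,0,0.012],"twist":[0,0,0]},{"offset":[-0.001,0,0.021],"twist":[0,0,0]},{"offset":[-0.001,0,0.021],"twist":[0,0,0]},{"offset":[-0.001,0,0.021],"twist":[0,0,0]}]'
python3 -c "
from h import *
get_image('top');state();print(go(532,-368.5,7,6.9))"
```

```text
t: 29.75
tool_pos: [0.5319, -0.3686, 0.0069]
tool_rot: [3.136, 0.187, 0.001]
contact_force: [0.8, -0.5, 1.0]
opening: 0.0165
grip_force: 40.2
t 29.80 [ 531.8 -368.6    7. ] yaw 6.8 open 16.5 grip 40.19609570503235 [-0.1 -0.2  0.7]
(array([ 0.0002, -0.0001, -0.    ]), array([ 0.02, -0.02, -0.07]))
```

```bash
python3 -m crank '[{"offset":[0,0,0],"twist":[0,0,0]},{"offset":[0,0,0],"twist":[0,0,0]},{"offset":[0,0,0],"twist":[0,0,0]},{"offset":[0,0,-0.05],"twist":[0,0,0]},{"offset":[0,0,-0.10],"twist":[0,0,0]},{"offset":[0,0,-0.15],"twist":[0,0,0]},{"offset":[0,0,-0.15],"twist":[0,0,0]}]' 0.42 40
python3 look.py pics/w11.png wedge_center+4 pen_black_center+4 tray_red dividers_center
```

```text
t: 30.68
tool_pos: [0.5343, -0.3706, 0.1635]
tool_rot: [3.128, 0.187, 0.012]
contact_force: [-0.3, 0.2, 0.1]
opening: 0.0356
grip_force: 0.0
t 30.68 [ 534.3 -370.6  163.5] yaw 6.9 open 35.6 grip 0.0 [-0.3  0.2  0.1]
wedge_center 0.86 [317. 179.  18.  46.] [ 540.1 -367.    46.3   17.8    6.2] [ 540.5 -366.6]
pen_black_center 0.84 [246. 175.  16. 128.] [ 533.8 -296.6  130.6   13.4    6. ] [ 538.1 -296.4]
tray_red 0.89 [282. 170. 158. 184.] [ 536.6 -331.4  192.8  162.5    7. ] [ 545.9 -333.9]
dividers_center 0.73 [ 91. 220.  39. 108.] [452.3 -85.1 143.4  30.2  12.1] [457.5 -83. ]
```

View pics/w11.png

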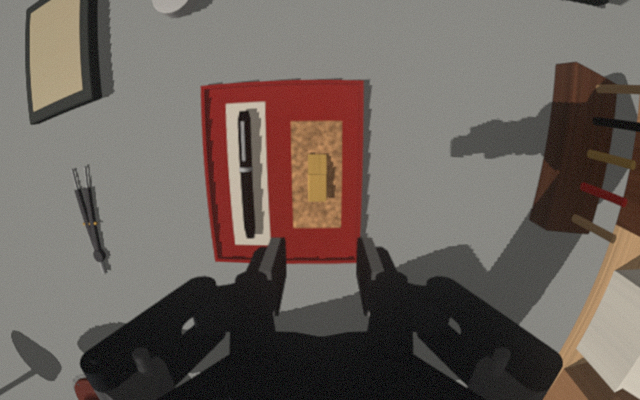

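The red tray has the black pen on the felt (246,175) and the wedge flat in the middle of the cork (317,177). The dividers (90,220) have not moved. Handing in.

```bash
python3 -c "
from station import *
print(finish_job())"
```

```text
the job is handed in; nothing more can be done
None
```

Both kits are made up and handed in at about 31 s: the brown pen and loupe are in the blue tray, the black pen and wedge in the red tray, each within about 2 mm of centre by the wrist camera, and I did not touch the dividers, jar or tin.

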